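Make up the van and motorbike orders in their nest trays

TASK

Make up the two customers' orders from the stock lying on the right of the key mill, using the grey trays on its left. The tray with three nests is the van order and gets the broad-headed car key, the remote fob and the lock cylinder; the tray with two nests is the motorbike order and gets the narrow-headed car key and the padlock. Set each thing in the nest of its own size, on the rubber pad, square and fully between the four corner locators (the cylinder standing as it stands in the stock, either way round is fine for all), and do not disturb the oil bottle or the screwdriver.

Things in the scene. Friction and masses are not known exactly. Their poses are not given: they have to be found in the camera images.
- key_broad: Broad-headed car key blank lying flat: black angular (kite-shaped) head 32 mm wide and a grey blade; 79 x 32 x 8 mm, 22 g. Origin: middle of the 79 mm length, on the underside. x along the key, head from x = 0 to +39 mm, thin blade on the -x side; z up. Grip the head across y at its widest, x = +22 mm.
- key_narrow: Narrow-headed car key blank lying flat: black slim rounded head 23 mm wide and a grey blade; 81 x 23 x 8 mm, 22 g. Origin: middle of the 81 mm length, on the underside. x along the key, head from x = 0 to +41 mm, blade on the -x side; z up. Grip the head across y, at x = +18 mm.
- fob: Car remote fob, a rounded black pebble with buttons on top and no blade, lying flat: 54 (x) x 35 (y) x 13 mm, 30 g. Origin at the centre of the underside, z up. Grip across y at its middle.
- lock_cylinder: Euro-profile lock cylinder of bare metal, standing on its narrow flange: 64 mm long (y), 17 mm wide (x), top of barrel at 33 mm, the small cam in the middle up to 43 mm; 160 g. Origin at the centre of the underside, z up. Grip across x at its middle, TCP about 24 mm above its underside.
- padlock: Brass padlock lying flat, 60 (x) x 40 (y) x 14 mm, 130 g: body from x = -30 to +4 mm, steel shackle on the +x side up to +30 mm. Origin at the centre of the 60 x 40 outline, on the underside; z up. Grip the body across y (40 mm) at x = -10 mm.
- tray_three: Fixed grey tray with three nests: plate 140 (x) x 196 (y) x 6 mm, bars 30 mm high at its y ends; origin centre of underside, z up. Nest: rubber pad, its top 7 mm above the origin, inside four L-shaped corners 8 mm over the plate, sides open for fingers. Centres x, y (clear x by y), mm: key +35, 0 (46 x 95); fob -35, +44 (50 x 70); cylinder -35, -42 (32 x 80). Things' length goes along tray y.
- tray_two: Fixed grey tray with two nests: plate 140 (x) x 196 (y) x 6 mm, bars 30 mm high at its y ends; origin centre of underside, z up. Nest: rubber pad, its top 7 mm above the origin, inside four L-shaped corners 8 mm over the plate, sides open for fingers. Centres x, y (clear x by y), mm: key +35, 0 (46 x 95); padlock -35, 0 (56 x 76). Things' length goes along tray y.
- oil_bottle: Bystander: white oil bottle with yellow label and red spout, 43 mm across, 130 mm tall, standing loose beyond the trays. Origin at the centre of its underside.
- screwdriver: Bystander: yellow-handled screwdriver, 149 x 25 x 23 mm, lying loose left of the trays; origin mid-length on the underside, y along it. (The mill between stock and trays is under 0.11 m high for x below 0.50 m, 0.36 m behind; lever ends stand out to x 0.50, y 0.15, z 0.26 m and to x 0.56, y -0.22, z 0.36 m.)
Mind the look-alikes: they are no part of the job. Leave any red look-alike of the padlock alone.

How it is judged:
By the outcome, as a careful person would: the job done as asked, in the order asked, and still so for the second after the job is handed in, with the robot touching nothing.
It also fails if it takes over 131 s, if anything falls off the work surface, if the arm or the gripper's body presses on something with over 40 N, if the wrist force passes 120 N, or if a joint passes its speed limit or range.

ROBOT

A 6-joint arm with a two-finger parallel gripper is mounted at the origin on a cart in front of the work surface, level with it; the furniture and walls round the work are solid. World frame = base frame: x ahead of the robot, y to its left, z up, the work surface at z = 0. Lengths are in m, angles in rad, forces in N, time in s.
With the tool pointing down it reaches from about 0.25 to 0.725 m from the base axis. Payload 9.7 kg.
Tool frame: the origin (TCP) lies between the finger pads, 19 mm behind the fingertips; this is the grasp point; z points along the fingers, y is the line along which they close (so a half turn about z gives the same grasp; the last joint's range is limited). The gripper opens to 85 mm and grips with 20 to 120 N. Pads are 22 mm wide; open, the fingers measure 114 mm over their backs; the gripper's body (76 mm by 85 mm) begins 54 mm behind the grasp point. The pads swing forward as they close: fully open they stand 13 mm farther back than shut.
Start: joints at [-1.138, 0.087, 0.176, 1.66, 0, 1.571], TCP at [0.231, -0.499, 0.25] pointing down, gripper open.
Joint ranges: [-3.13, 3.13], [-0.85, 1.81], [-1.15, 1.24], [-2.2, 2.28], [-1.44, 1.52], [-3.14, 3.14]. Speed limits (rad/s): [2.22, 2.22, 2.57, 3.14, 3.14, 3.14].

INTERFACE

Orientations are given as [roll, pitch, yaw] about the fixed x, y, z axes, in that order (R = Rz(yaw) Ry(pitch) Rx(roll)).
In Python, from plant import robot, imaging gives the robot as it stands.
- The arm moves only by the tool drive_tool, never from a script. Its argument "increments" is text: rows parted by semicolons, each of 5 numbers parted by spaces: the shift along the tool's x, y, z scaled (see below), then the turn about the tool's z scaled (see below), then the opening, from 0 (shut) to 1 (fully open). A call has 1 to 12 rows; each row shifts and turns the commanded pose from where the row before left it, along the tool's axes as they then stand; what a row does not reach is not made up. The controller multiplies each number of a shift by 0.5 m and each number of a turn by pi/2 rad. A row lasts 1/12 s, in which the tool goes at most 41.7 mm and 7.16 degrees, less where a joint would pass 70% of its speed; a pose out of reach is approached as far as the arm can. A call with a number of a shift or a turn outside -1 to 1 is refused whole. A call with a gripper value outside its range is refused whole. The fingers move at their own pace and stop on an object; "squeeze" is the grip in N (left out, the last holds). Time passes only in rows, so rows that do not move let the fingers close. It gives the time, the measured TCP pose, the force, the opening and the grip force at its end, in the units of the state.
- robot.read_state(): the state, without advancing time (a new reading comes with each control period).
- imaging.read_camera(name): name is "side" or "top" or "wrist"; returns the picture (480x640x3 uint8, red, green, blue); there is no depth.
- imaging.camera_params(name): a dict with "vfov" (degrees; the focal length in pixels is half the picture's height over the tangent of half this angle, whatever the lens; pixels are square), "cx", "cy" (the principal point, pixels), "world_from_camera" (4x4, takes a point from camera to world coordinates); the wrist camera has in their place "T_tool_cam" (4x4, takes a point from camera to tool coordinates, whose origin is the TCP and whose axes are the flange's). Camera axes: x right, y down, z forward; pixel columns grow to the right and rows downward; lengths in m; the calibration is good to about 2 mm. A picture is of the moment at which its call begins: read the wrist's pose just before it. camera_params takes no time and is no camera call.
- robot.close_job(): hands the job in; it is judged then, once.
The state is a dict: "clock": time; "joint_pos": joint angles; "dq": joint speeds; "joint_torque": joint torques, N m; "tcp_pos": TCP position; "eef_rot": TCP orientation; "wrist_force": force on the tool from outside, world axes, zero at the start; "ft_torque": the same for the moment, N m; "opening": opening from 0.0 (shut) to 1.0 (fully open); "finger_force": force on a finger pad.
Only numpy, scipy, OpenCV 4.12 (cv2) and the standard library are available. Lean on these libraries where they do the work, as an engineer would, in place of code of your own. Each camera call takes 0.05 s, during which the arm holds its last target. There are 200 camera calls.

## Working session

There is one attempt and no reset: what is moved stays moved. The work goes in short steps, Python scripts to look and compute and a tool call to move; the robot and the scene stay as the last step left them, time stands still between calls to the robot, and variables do not carry over. Pictures are saved under pics/ and viewed, at most 14 in all, crops included, and the job is handed in when it is done.

Besides the shell and the picture viewer there is one more tool, called after "Request:" by a JSON object that holds its "name" and its "arguments", one argument or row to a line. drive_tool: Moves the arm, as the interface text tells. Shifts and turns lie within -1 to 1; 1 stands for 0.5 m of shift or pi/2 rad of turn. Its arguments: {"type":"object","properties":{"increments":{"type":"string"},"squeeze":{"type":"number"}},"required":["increments"]}

```bash
ls; mkdir -p pics
python3 - <<'E'
from plant import robot, imaging
import cv2,numpy as np
np.set_printoptions(precision=4,suppress=True)
for n in("top","side","wrist"):
    im=imaging.read_camera(n); cv2.imwrite(f"pics/{n}0.png",im[:,:,::-1]); print(n,imaging.camera_params(n))
print(robot.read_state())
E
```

```text
pics
top {'vfov': 50.46820191344656, 'cx': 312.8607514772468, 'cy': 247.1336697297419, 'world_from_camera': array([[ 0.0216, -0.984 ,  0.177 ,  0.3564],
       [-0.9998, -0.0206,  0.0076,  0.0498],
       [-0.0038, -0.1771, -0.9842,  1.2093],
       [ 0.    ,  0.    ,  0.    ,  1.    ]])}
side {'vfov': 48.38912105530831, 'cx': 325.15513725090653, 'cy': 241.27207010616928, 'world_from_camera': array([[-0.92  , -0.2681,  0.286 ,  0.0737],
       [-0.3919,  0.6142, -0.685 ,  1.1534],
       [ 0.008 , -0.7423, -0.6701,  1.1026],
       [ 0.    ,  0.    ,  0.    ,  1.    ]])}
wrist {'vfov': 68.06804261273564, 'cx': 313.1461773237613, 'cy': 233.51777731583957, 'T_tool_cam': array([[ 0.0007, -0.965 , -0.2622,  0.0663],
       [ 1.    ,  0.0003,  0.0016,  0.0006],
       [-0.0014, -0.2622,  0.965 , -0.1241],
       [ 0.    ,  0.    ,  0.    ,  1.    ]])}
{'clock': 0.15, 'joint_pos': array([-1.138 ,  0.0874,  0.1754,  1.6598, -0.    ,  1.5708]), 'dq': array([-0.0005, -0.0019,  0.0032, -0.0011,  0.0017, -0.0004]), 'joint_torque': array([  0.0011, -52.0762,  46.5043,   0.0138,   0.    ,  -0.    ]), 'tcp_pos': array([ 0.2306, -0.4992,  0.2495]), 'eef_rot': array([-3.1406,  0.    ,  0.4328]), 'wrist_force': array([0.5971, 0.2477, 0.5077]), 'ft_torque': array([-0.0363, -0.0101, -0.0515]), 'finger_force': 0.0, 'opening': 1.0020815602425073}
```

View pics/top0.png

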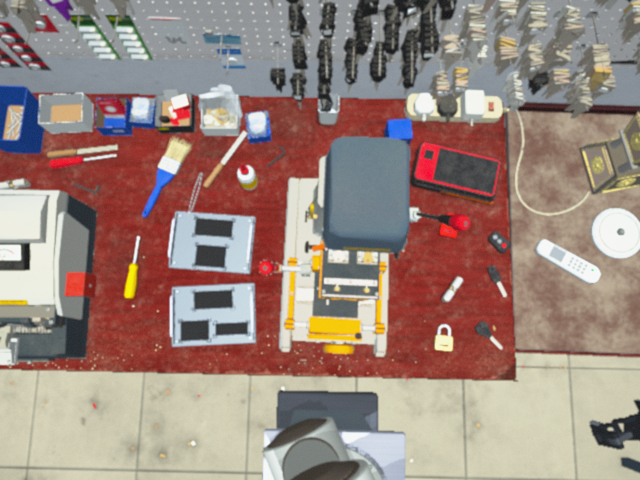

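View pics/side0.png

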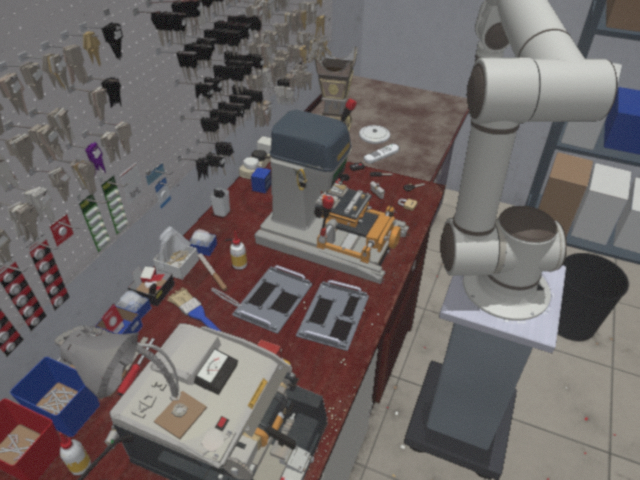

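View pics/wrist0.png

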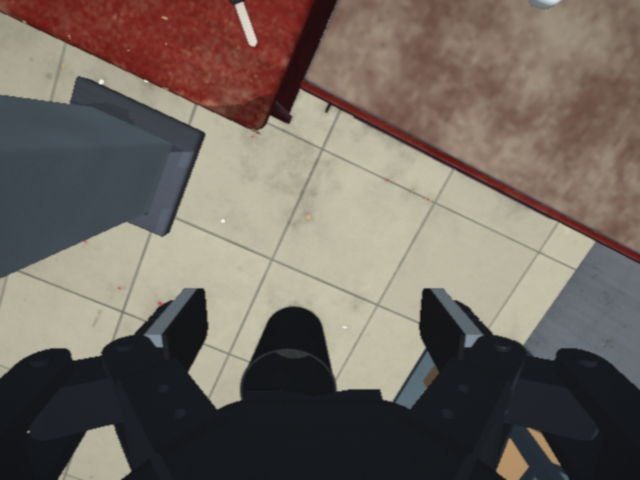

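The top picture shows the trays at left: two-nest at (211,242), three-nest at (213,315). The stock is at right. Fob candidate is (498,242), keys (497,281) and (489,335), cylinder (453,289), brass padlock (443,337) and red padlock (449,231). The side picture shows the same layout, and the wrist camera sees only the table corner. I'll measure roughly, then take an enlarged crop to confirm which is which.

```bash
cat > h.py <<'E'
from plant import robot, imaging
import cv2, numpy as np
from scipy.spatial.transform import Rotation as Ro
np.set_printoptions(precision=4,suppress=True)
def cam(n, st=None):
    p=imaging.camera_params(n); f=240/np.tan(np.radians(p["vfov"]/2))
    if n!="wrist": T=p["world_from_camera"]
    else:
        T=np.eye(4); T[:3,:3]=Ro.from_euler("xyz",st["eef_rot"]).as_matrix(); T[:3,3]=st["tcp_pos"]; T=T@p["T_tool_cam"]
    return dict(f=f,cx=p["cx"],cy=p["cy"],T=T)
def ray(c,uv):
    uv=np.atleast_2d(uv).astype(float)
    d=np.c_[(uv[:,0]-c["cx"])/c["f"],(uv[:,1]-c["cy"])/c["f"],np.ones(len(uv))]@c["T"][:3,:3].T
    return c["T"][:3,3],d
def atz(c,uv,z=0.):
    o,d=ray(c,uv); return o+d*((z-o[2])/d[:,2])[:,None]
def tri(c1,u1,c2,u2):
    o1,d1=ray(c1,u1); o2,d2=ray(c2,u2); out=[]
    for a,b in zip(d1,d2):
        s=np.linalg.lstsq(np.c_[a,-b],o2-o1,rcond=None)[0]; p,q=o1+a*s[0],o2+b*s[1]; out.append(np.r_[(p+q)/2,np.linalg.norm(p-q)])
    return np.array(out)
def proj(c,P):
    q=(np.atleast_2d(P)-c["T"][:3,3])@c["T"][:3,:3]; return np.c_[c["f"]*q[:,0]/q[:,2]+c["cx"],c["f"]*q[:,1]/q[:,2]+c["cy"]]
def snap(tag):
    st=robot.read_state(); im=imaging.read_camera("wrist")[:,:,::-1]; cv2.imwrite(f"pics/{tag}.png",im)
    np.save(f"pics/{tag}.npy",np.r_[st["tcp_pos"],st["eef_rot"]]); return im
def wcam(tag):
    a=np.load(f"pics/{tag}.npy"); return cam("wrist",dict(tcp_pos=a[:3],eef_rot=a[3:]))
def go(x=None,y=None,z=None,yaw=None,st=None):
    "increments (drive units) from the present pose"
    st=st or robot.read_state(); p=st["tcp_pos"]; w=st["eef_rot"][2]
    t=np.array([p[i] if v is None else v for i,v in enumerate((x,y,z))]); R=Ro.from_euler("xyz",[np.pi,0,w]).as_matrix()
    d=R.T@(t-p)/.5; dw=0 if yaw is None else -((yaw-w+np.pi/2)%np.pi-np.pi/2)/(np.pi/2)
    print("from",p,"yaw",round(w,4),"op",round(st["opening"],3),"q6",round(st["joint_pos"][5],2),"| shift",d,"turn",round(dw,4),"rows>=",round(max(np.linalg.norm(d)/.0834,abs(dw)/.0795),1))
E
python3 - <<'E'
from h import *
c=cam("top"); 
for n,uv in dict(fob=(498,242),keyA=(497,281),keyB=(489,335),cyl=(453,289),pad=(443,337),red=(449,231),tray2=(211,242),tray3=(213,315),drv=(132,270),bot=(247,178),knobL=(266,268)).items(): print(n,atz(c,uv)[0])
im=cv2.imread("pics/top0.png")
a=cv2.resize(im[215:365,415:525],None,fx=4,fy=4,interpolation=cv2.INTER_CUBIC)
b=cv2.resize(im[200:350,160:262],None,fx=3.4,fy=4,interpolation=cv2.INTER_CUBIC)
cv2.imwrite("pics/crop1.png",np.hstack([b,a])[:600,:800]); print(a.shape,b.shape)
E
```

```text
fob [ 0.5957 -0.3875  0.    ]
keyA [ 0.5011 -0.3811  0.    ]
keyB [ 0.3738 -0.357   0.    ]
cyl [ 0.4798 -0.2759  0.    ]
pad [ 0.3669 -0.2495  0.    ]
red [ 0.6204 -0.27    0.    ]
tray2 [0.5813 0.3057 0.    ]
tray3 [0.4063 0.291  0.    ]
drv [0.5091 0.4913 0.    ]
bot [0.7442 0.2258 0.    ]
knobL [0.5207 0.1702 0.    ]
(600, 440, 3) (600, 347, 3)
```

View pics/crop1.png

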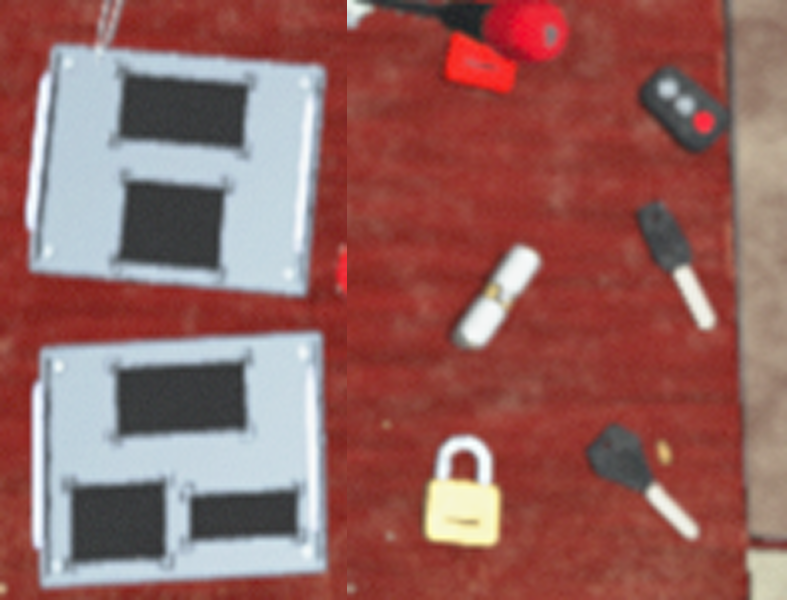

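The crop settles the look-alikes:
- **Broad key:** the kite-shaped head is at top-picture (489,335).
- **Narrow key:** the slim head is at (497,281).
- **Fob:** (498,242).
- **Cylinder:** (453,289).
- **Brass padlock:** (443,337). The red one at (449,231), under the lever knob, stays where it is.

Next I'll move the wrist camera over the stock.

Request:
{"name": "drive_tool", "arguments": {
  "increments": "0 0 0 0.07 1; 0 0 0 0.07 1; 0 0 0 0.07 1; 0 0 0 0.066 1; 0.056 -0.046 0 0 1; 0.056 -0.046 0 0 1; 0.056 -0.046 0 0 1; 0.056 -0.046 0 0 1; 0.056 -0.046 0 0 1; 0.056 -0.046 0 0 1; 0 0 0 0 1; 0 0 0 0 1"
}}

```text
clock: 1.15
tcp_pos: [0.3999, -0.3601, 0.2496]
eef_rot: [-3.141, 0.001, 0.003]
wrist_force: [-0.5, -0.2, -0.2]
opening: 1.0
finger_force: 0.0
```

```bash
python3 -c "
from h import *
snap('w1'); go()"
```

```text
from [ 0.3991 -0.361   0.2497] yaw 0.001 op 1.0 q6 2.41 | shift [0. 0. 0.] turn 0 rows>= 0.0
```

Request:
{"name": "drive_tool", "arguments": {
  "increments": "0 -0.08 0 0 1; 0 -0.08 0 0 1; 0 0 0 0 1; 0 0 0 0 1"
}}

```text
clock: 1.53
tcp_pos: [0.3982, -0.2811, 0.2505]
eef_rot: [3.141, -0.001, -0.0]
wrist_force: [-0.5, 0.3, 0.2]
opening: 0.999
finger_force: 0.0
```

```bash
python3 -c "
from h import *
snap('w2'); go()"
```

```text
from [ 0.3984 -0.282   0.2503] yaw -0.001 op 1.0 q6 2.53 | shift [0. 0. 0.] turn 0 rows>= 0.0
```

View pics/w1.png

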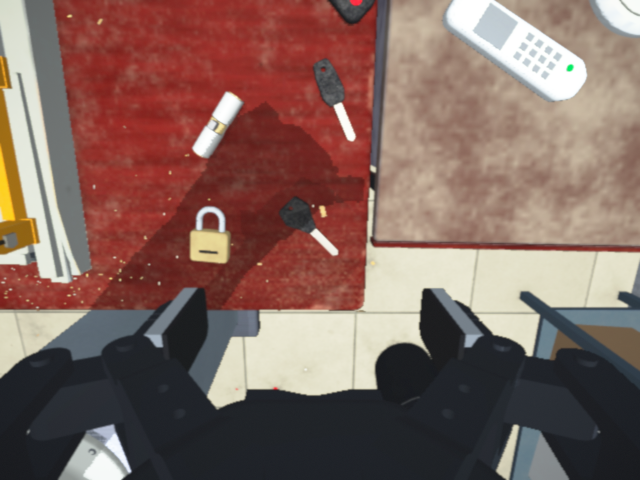

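View pics/w2.png

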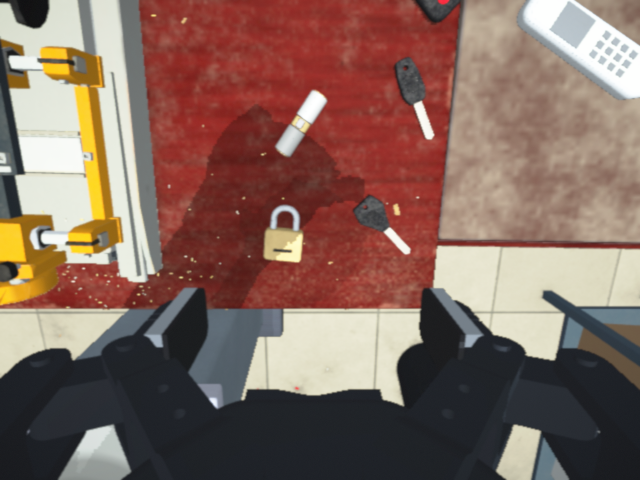

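w1 and w2 both show the stock clearly:
- **Padlock:** about (210,236) in w1 and (284,235) in w2.
- **Broad key:** head (297,215)/(371,213), tip (335,252)/(408,251).
- **Narrow key:** (322,62)–(352,138) in w1.
- **Cylinder:** cam (217,126)/(300,125).
- **Fob:** only partly seen at the top edge.

I'll triangulate these points.

Run:
```python
from h import *
a,b=wcam('w1'),wcam('w2')
P=dict(shackle=((210,207),(285,206)),padBL=((190,261),(264,260)),padBR=((229,263),(302,262)),broadtip=((335,252),(408,251)),broadhead=((297,215),(371,213)),cylcam=((217,126),(300,125)),cylA=((202,155),(285,153)),cylB=((232,95),(317,94)),narhead=((322,62),(404,60)),nartip=((352,138),(431,136)))
for k,(u,v) in P.items(): print(k,tri(a,[u],b,[v])[0], atz(a,[u],.008)[0][:2])
```

```text
shackle [ 0.3951 -0.2527  0.0059  0.0002] [ 0.3956 -0.2533]
padBL [ 0.3382 -0.2298  0.0152  0.0002] [ 0.3358 -0.2272]
padBR [ 0.3346 -0.2703  0.0111  0.0003] [ 0.3336 -0.2695]
broadtip [ 0.3466 -0.3849  0.009   0.0006] [ 0.3466 -0.3849]
broadhead [ 0.3867 -0.344   0.0039  0.0006] [ 0.3873 -0.3442]
cylcam [ 0.4762 -0.2698  0.0222  0.0002] [ 0.4767 -0.2661]
cylA [ 0.4501 -0.2556  0.0291  0.0007] [ 0.4487 -0.2492]
cylB [ 0.5036 -0.2858  0.0234  0.0002] [ 0.5053 -0.2825]
narhead [ 0.5359 -0.3691  0.0037  0.0006] [ 0.5348 -0.369 ]
nartip [ 0.4659 -0.3994  0.0087  0.0004] [ 0.4657 -0.3995]
```

The heights agree with the given sizes: padlock about 13 mm, keys 4–9 mm, cylinder 22–29 mm. I'll hover over the broad key first (head direction about 45°).

Request:
{"name": "drive_tool", "arguments": {
  "increments": "-0.004 0.03 0.06 0 0.6; -0.004 0.03 0.06 0 0.6; -0.004 0.029 0.06 0 0.6; -0.004 0.029 0.06 0 0.6; 0 0 0 -0.072 0.6; 0 0 0 -0.072 0.6; 0 0 0 -0.072 0.6; 0 0 0 -0.072 0.6; 0 0 0 -0.072 0.6; 0 0 0 -0.072 0.6; 0 0 0 -0.072 0.6; 0 0 0 0 0.6"
}}

```text
clock: 2.58
tcp_pos: [0.39, -0.342, 0.1296]
eef_rot: [-3.141, 0.0, 0.794]
wrist_force: [0.2, -0.8, -0.6]
opening: 0.596
finger_force: 0.0
```

```bash
cat >> h.py <<'E'
def blob(tag,mask,z,roi):
    "largest mask blob in roi (u0,v0,u1,v1) -> minAreaRect corners at height z, centre, long-axis angle, size"
    m=np.zeros_like(mask); u0,v0,u1,v1=roi; m[v0:v1,u0:u1]=mask[v0:v1,u0:u1]
    cs,_=cv2.findContours(m,cv2.RETR_EXTERNAL,cv2.CHAIN_APPROX_NONE); k=max(cs,key=cv2.contourArea)[:,0,:]
    w=atz(wcam(tag),k,z)[:,:2]; (cx,cy),(a,b),_=r=cv2.minAreaRect((w*1e4).astype(np.float32))
    p=cv2.boxPoints(r)/1e4; e=[p[1]-p[0],p[2]-p[1]]; l=max(e,key=np.linalg.norm); print("blob c",np.array([cx,cy])/1e4,"size",max(a,b)/1e4,min(a,b)/1e4,"ang",np.arctan(l[1]/l[0]),"px",k.min(0),k.max(0)); return w
E
python3 - <<'E'
from h import *
im=snap('k1'); hsv=cv2.cvtColor(im,cv2.COLOR_BGR2HSV)
bg=(hsv[...,1]<110).astype(np.uint8)*255
bg=cv2.morphologyEx(bg,cv2.MORPH_OPEN,np.ones((3,3)))
cv2.imwrite('pics/k1m.png',np.hstack([im[:400,100:500],cv2.cvtColor(bg,cv2.COLOR_GRAY2BGR)[:400,100:500]]))
blob('k1',bg,.006,(180,80,460,285)); go()
E
```

```text
blob c [ 0.3687 -0.2599] size 0.06073040771484375 0.03586910400390625 ang 0.6963027 px [180 125] [233 211]
from [ 0.3901 -0.3418  0.1297] yaw 0.7871 op 0.6 q6 1.64 | shift [0. 0. 0.] turn 0 rows>= 0.0
```

View pics/k1m.png

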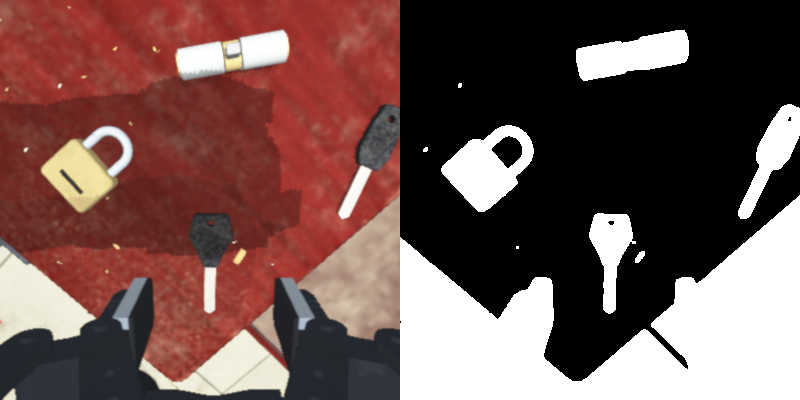

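k1 shows the broad key upright and whole between the fingers, at full-picture (290–334, 213–312). The saturation mask is clean, and it also catches the padlock and cylinder.

Run:
```python
from h import *
im=cv2.imread('pics/k1.png'); hsv=cv2.cvtColor(im,cv2.COLOR_BGR2HSV)
bg=cv2.morphologyEx((hsv[...,1]<110).astype(np.uint8)*255,cv2.MORPH_OPEN,np.ones((3,3)))
w=blob('k1',bg,.006,(270,205,345,318))
blob('k1',bg,.012,(135,120,240,215));blob('k1',bg,.03,(270,20,400,85))
u,s,vt=np.linalg.svd(w-w.mean(0)); d=vt[0]*np.sign(vt[0][0]); t=w@d; tip=t.min()
# widest section of the head and its mid-line
n=np.array([-d[1],d[0]])
for x in(.045,.05,.055,.06,.065,.07,.075):
    q=w[abs(t-tip-x)<.0012]@n; print(x,q.max()-q.min(),(q.max()+q.min())/2)
q=w[(t-tip)<.03]@n; print('blade mid',(q.max()+q.min())/2,'len',t.max()-tip,'dir',np.arctan2(d[1],d[0]))
q=w[abs(t-tip-.0615)<.003]@n; g=d*(tip+.0615)+n*(q.max()+q.min())/2; print('grip',g); go(*g)
```

```text
blob c [ 0.3755 -0.3614] size 0.07893096313476562 0.032400692749023435 ang 0.96211416 px [289 213] [335 313]
blob c [ 0.3671 -0.2512] size 0.06176723022460937 0.041218045043945314 ang -0.07932846 px [141 125] [233 211]
blob c [ 0.4764 -0.2709] size 0.0649691162109375 0.017743179321289063 ang -0.6142344 px [276  30] [388  80]
0.045 0.01619737823882228 -0.5156429009113331
0.05 0.020510387577245326 -0.5154645157672737
0.055 0.026258769013198346 -0.5152785304252602
0.06 0.031184668111103153 -0.515437508363341
0.065 0.0310476334430434 -0.5152995123303841
0.07 0.02878797491781704 -0.5154651790715103
0.075 0.025779839802584137 -0.5152600043471199
blade mid -0.5161439291709572 len 0.07831744491634882 dir 0.7534540791451663
grip [ 0.3878 -0.3445]
from [ 0.3901 -0.3418  0.1297] yaw 0.7871 op 0.6 q6 1.64 | shift [-0.0072  0.0005  0.    ] turn 0 rows>= 0.1
```

Request:
{"name": "drive_tool", "arguments": {
  "increments": "-0.007 0 0.06 0.012 0.6; 0 0 0.06 0 0.6; 0 0 0.06 0 0.6; 0 0 0.037 0 0.6; 0 0 0 0 0.6; 0 0 0 0 0; 0 0 0 0 0; 0 0 0 0 0; 0 0 0 0 0; 0 0 0 0 0; 0 0 0 0 0",
  "squeeze": 30
}}

```text
clock: 3.55
tcp_pos: [0.3889, -0.3435, 0.0227]
eef_rot: [3.139, 0.0, 0.772]
wrist_force: [-0.6, -0.5, 6.3]
opening: 0.334
finger_force: 30.4
```

Request:
{"name": "drive_tool", "arguments": {
  "increments": "0 0 -0.02 0 0; 0 0 -0.06 0 0; 0 0 -0.075 0 0; 0 0 -0.075 0 0; 0 0 -0.075 0 0; 0 0 -0.075 0 0; 0 0 -0.075 0 0; 0.046 -0.058 0 0 0; 0.046 -0.058 0 0 0; 0.046 -0.058 0 0 0; 0.046 -0.058 0 0 0; 0.046 -0.058 0 0 0"
}}

```text
clock: 4.55
tcp_pos: [0.3688, -0.1572, 0.2496]
eef_rot: [3.141, -0.0, 0.771]
wrist_force: [0.2, 0.0, -0.8]
opening: 0.331
finger_force: 29.7
```

Request:
{"name": "drive_tool", "arguments": {
  "increments": "0.046 -0.058 0 0 0; 0.046 -0.058 0 0 0; 0.046 -0.058 0 0 0; 0 0 0 -0.073 0; 0 0 0 -0.073 0; 0 0 0 -0.073 0; 0 0 0 -0.073 0; 0 0 0 -0.073 0; 0 0 0 -0.073 0; 0 0 0 -0.073 0; 0 0 0 0 0"
}}

```text
clock: 5.47
tcp_pos: [0.358, -0.0482, 0.2496]
eef_rot: [3.141, -0.0, 1.58]
wrist_force: [0.1, -0.3, 0.4]
opening: 0.338
finger_force: 29.7
```

```bash
python3 -c "
from h import *
go(.40,.25,.25,1.571)"
```

```text
from [ 0.358  -0.0482  0.2496] yaw 1.5801 op 0.338 q6 1.43 | shift [ 0.5956  0.0894 -0.0008] turn 0.0058 rows>= 7.2
```

Request:
{"name": "drive_tool", "arguments": {
  "increments": "0.074 0.011 0 0.006 0; 0.074 0.011 0 0 0; 0.074 0.011 0 0 0; 0.074 0.011 0 0 0; 0.074 0.011 0 0 0; 0.074 0.011 0 0 0; 0.074 0.011 0 0 0; 0.074 0.011 0 0 0; 0 0 0 0 0; 0 0 0 0 0"
}}

```text
clock: 6.3
tcp_pos: [0.4032, 0.2489, 0.2486]
eef_rot: [-3.14, 0.001, 1.565]
wrist_force: [-0.4, -0.7, -0.1]
opening: 0.336
finger_force: 29.7
```

```bash
python3 -c "
from h import *
snap('t1'); go()"
```

```text
from [0.4032 0.2478 0.2489] yaw 1.5641 op 0.338 q6 2.13 | shift [0. 0. 0.] turn 0 rows>= 0.0
```

Request:
{"name": "drive_tool", "arguments": {
  "increments": "-0.08 0 0 0 0; -0.08 0 0 0 0; 0 0 0 0 0; 0 0 0 0 0"
}}

```text
clock: 6.68
tcp_pos: [0.403, 0.1649, 0.2499]
eef_rot: [3.14, -0.0, 1.559]
wrist_force: [0.1, 0.7, -0.1]
opening: 0.332
finger_force: 29.7
```

```bash
python3 -c "
from h import *
snap('t2'); go()"
```

```text
from [0.4031 0.166  0.2497] yaw 1.5605 op 0.329 q6 1.97 | shift [0. 0. 0.] turn 0 rows>= 0.0
```

View pics/t1.png

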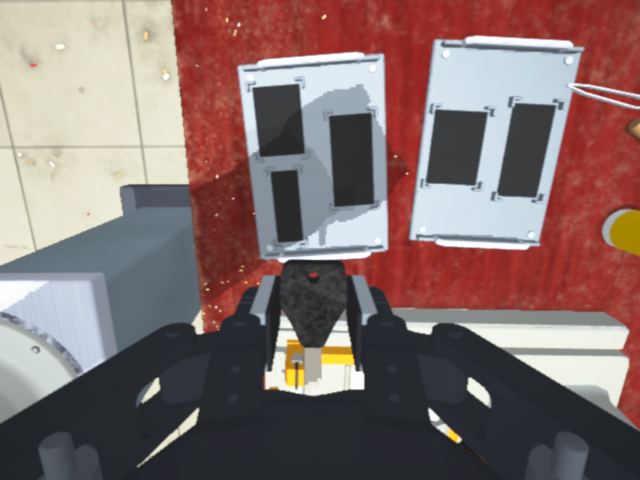

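View pics/t2.png

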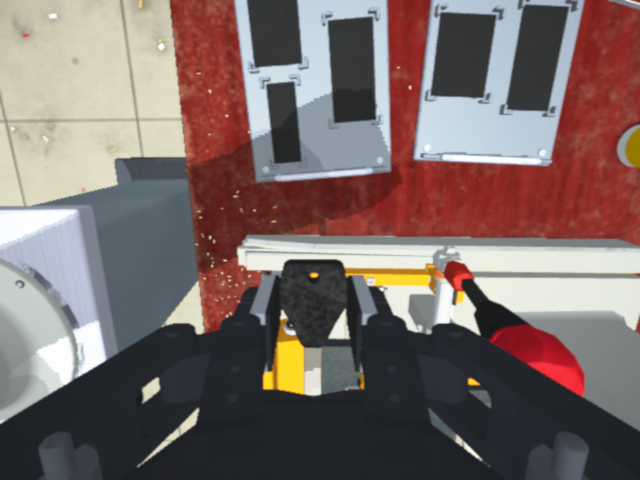

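t1 and t2 show the held broad key, square in the jaws at (313,300), and the dark pads of both trays:
- **Tray three, t1:** key (352,160), fob (279,121), cylinder (287,207).
- **Tray two, t1:** padlock (458,147), key (528,150).

I'll get the pad contours by code, plus heights from the two views.

Run:
```python
from h import *
seeds=dict(key3=((352,160),(352,70)),cyl3=((287,207),(285,122)),fob3=((279,121),None),pad2=((458,147),(463,55)),key2=((528,150),(533,60)))
R={}
for i,t in enumerate(('t1','t2')):
    g=cv2.cvtColor(cv2.imread(f'pics/{t}.png'),cv2.COLOR_BGR2GRAY); m=cv2.morphologyEx((g<64).astype(np.uint8),cv2.MORPH_OPEN,np.ones((3,3)))
    n,lab,st,cen=cv2.connectedComponentsWithStats(m)
    for k,s in seeds.items():
        if s[i] is None: continue
        l=lab[s[i][1],s[i][0]]; cs,_=cv2.findContours((lab==l).astype(np.uint8),0,cv2.CHAIN_APPROX_NONE); c=max(cs,key=cv2.contourArea)[:,0,:]
        r=cv2.minAreaRect((atz(wcam(t),c,.007)[:,:2]*1e4).astype(np.float32)); p=cv2.boxPoints(r)/1e4; e=max([p[1]-p[0],p[2]-p[1]],key=np.linalg.norm)
        R.setdefault(k,[]).append(proj(wcam(t),[[*(np.array(r[0])/1e4),.007]])[0])
        print(t,k,'c',np.array(r[0])/1e4,'size',np.sort(r[1])/10,'yaw',np.arctan2(*(e*np.sign(e[1]))[::-1]),'rows',c[:,1].min(),c[:,1].max())
a,b=wcam('t1'),wcam('t2')
for k,v in R.items():
    if len(v)==2: print(k,'tri',tri(a,[v[0]],b,[v[1]])[0])
```

```text
t1 key3 c [0.4426 0.2902] size [39.5736 88.8937] yaw 1.638614 rows 114 205
t1 cyl3 c [0.376  0.2437] size [25.9358 73.9892] yaw 1.6402102 rows 171 241
t1 fob3 c [0.3703 0.3287] size [43.7129 63.147 ] yaw 1.6318315 rows 86 155
t1 pad2 c [0.5461 0.3026] size [48.2258 68.7144] yaw 1.5180566 rows 111 183
t1 key2 c [0.616  0.2989] size [38.5983 87.7667] yaw 1.5157151 rows 105 195
t2 key3 c [0.4425 0.29  ] size [39.5866 88.8392] yaw 1.6389959 rows 18 121
t2 cyl3 c [0.3758 0.2432] size [26.2949 73.7901] yaw 1.640814 rows 83 162
t2 pad2 c [0.546  0.3024] size [49.3633 69.7609] yaw 1.517484 rows 14 96
t2 key2 c [0.6159 0.2987] size [39.6625 89.0745] yaw 1.5153042 rows 6 109
key3 tri [0.4427 0.2902 0.0058 0.0001]
cyl3 tri [0.3757 0.2433 0.0049 0.0001]
pad2 tri [0.5465 0.3026 0.0059 0.    ]
key2 tri [0.6165 0.2989 0.006  0.0002]
```

Pad positions repeat within 1 mm between the views, their sizes are right, and the heights come out at 5–6 mm against the stated 7 mm. Tray three's length lies at yaw 1.638 and tray two's at 1.517. Now the broad key goes over its nest.

Request:
{"name": "drive_tool", "arguments": {
  "increments": "0.074 0.018 0 0 0; 0.074 0.018 0 0 0; 0.074 0.018 0 0 0; 0.074 0.018 0 0 0; 0 0 0.063 -0.049 0; 0 0 0.063 0 0; 0 0 0.063 0 0; 0 0 0.063 0 0; 0 0 0.063 0 0; 0 0 0.063 0 0; 0 0 0 0 0; 0 0 0 0 0"
}}

```text
clock: 7.73
tcp_pos: [0.4389, 0.315, 0.0593]
eef_rot: [-3.139, 0.002, 1.642]
wrist_force: [-0.1, 0.3, 0.5]
opening: 0.332
finger_force: 29.8
```

```bash
python3 -c "
from h import *
snap('p1'); go(.441,.3136,.031,1.638)"
```

```text
from [0.44   0.3157 0.0612] yaw 1.6422 op 0.334 q6 2.12 | shift [-0.0043  0.0017  0.0605] turn 0.0026 rows>= 0.7
```

View pics/p1.png

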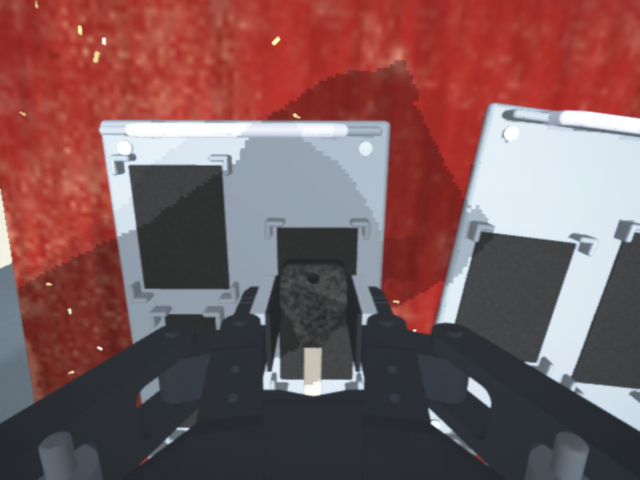

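p1 shows the key centred across its pad (pad columns 278–357, head 280–347) and square to it. Lowering it and releasing.

Request:
{"name": "drive_tool", "arguments": {
  "increments": "-0.004 0.002 0.03 0 0; 0 0 0.02 0 0; 0 0 0.01 0 0; 0 0 0 0 0; 0 0 0 0 0; 0 0 0 0 0.47; 0 0 0 0 0.47; 0 0 0 0 0.47; 0 0 0 0 0.47"
}}

```text
clock: 8.53
tcp_pos: [0.4412, 0.3135, 0.0303]
eef_rot: [3.141, -0.0, 1.642]
wrist_force: [-0.5, -0.1, -0.4]
opening: 0.473
finger_force: 0.0
```

Request:
{"name": "drive_tool", "arguments": {
  "increments": "0 0 -0.03 0 0.47; 0 0 -0.06 0 0.47; 0 0 -0.07 0 0.47; 0 0 -0.07 0 0.6; 0 0 -0.07 0 0.8; 0 0 -0.07 0 0.8; 0 0 0 0 0.8"
}}

```text
clock: 9.12
tcp_pos: [0.4426, 0.3144, 0.2226]
eef_rot: [3.133, -0.005, 1.642]
wrist_force: [1.6, 0.7, 0.6]
opening: 0.8
finger_force: 0.0
```

Run:
```python
from h import *
im=snap('c1'); c=wcam('c1'); go()
# predicted outline of key centred in nest, and the nest; draw to check
def box(x,y,a,l,w,z): 
    u=np.array([np.cos(a),np.sin(a)]);v=np.array([-u[1],u[0]]); return proj(c,[[*(np.array([x,y])+s*l/2*u+t*w/2*v),z] for s,t in((1,1),(1,-1),(-1,-1),(-1,1))])
cv2.polylines(im,[box(.4426,.2901,1.638,.095,.046,.007).astype(int)],True,(0,255,0))
cv2.polylines(im,[box(.4426,.2901,1.638,.079,.032,.012).astype(int)],True,(0,255,255))
q=proj(c,[[.4426,.2901,.007]])[0].astype(int); print(q)
u,v=np.clip(q,[130,100],[510,380]); cv2.imwrite('pics/c1c.png',cv2.resize(im[v-100:v+100,u-130:u+130],None,fx=3,fy=3,interpolation=cv2.INTER_CUBIC))
```

```text
from [0.4423 0.3142 0.2192] yaw 1.6423 op 0.797 q6 2.12 | shift [0. 0. 0.] turn 0 rows>= 0.0Traceback (most recent call last):
  File "<stdin>", line 6, in <module>
cv2.error: OpenCV(4.12.0) :-1: error: (-5:Bad argument) in function 'polylines'
> Overload resolution failed:
>  - Layout of the output array img is incompatible with cv::Mat
>  - Expected Ptr<cv::UMat> for argument 'img'
```

The key is released, and I'll check it visually on the next visit to the trays. Now for the fob, going round the front of the mill.

Request:
{"name": "drive_tool", "arguments": {
  "increments": "-0.07 -0.034 -0.006 0 0.8; -0.07 -0.034 -0.006 0 0.8; -0.07 -0.034 -0.006 0 0.8; -0.07 -0.034 -0.006 0 0.8; -0.07 -0.034 -0.006 0 0.8; -0.073 -0.009 -0.006 0 0.8; -0.073 -0.009 -0.006 0 0.8; -0.073 -0.009 -0.006 0 0.8; -0.073 -0.009 -0.006 0 0.8; -0.073 -0.009 -0.006 0 0.8; 0 0 0 0.074 0.8; 0 0 0 0.074 0.8"
}}

```text
clock: 10.17
tcp_pos: [0.3589, -0.0531, 0.2442]
eef_rot: [-3.141, 0.0, 1.4]
wrist_force: [0.6, -0.0, 0.1]
opening: 0.796
finger_force: 0.0
```

Request:
{"name": "drive_tool", "arguments": {
  "increments": "0 0 0 0.074 0.8; 0 0 0 0.074 0.8; 0 0 0 0.074 0.8; 0 0 0 0.074 0.8; 0 0 0 0.074 0.8; -0.045 0.055 0 0 0.8; -0.045 0.055 0 0 0.8; -0.045 0.055 0 0 0.8; -0.045 0.055 0 0 0.8; -0.045 0.055 0 0 0.8; -0.045 0.055 0 0 0.8; -0.045 0.055 0 0 0.8"
}}

```text
clock: 11.17
tcp_pos: [0.3944, -0.2988, 0.2439]
eef_rot: [-3.14, 0.0, 0.828]
wrist_force: [0.9, 0.2, -0.0]
opening: 0.8
finger_force: 0.0
```

Request:
{"name": "drive_tool", "arguments": {
  "increments": "-0.045 0.055 0 0 0.8; 0.032 0.052 0.04 0 0.8; 0.032 0.052 0.04 0 0.8; 0.032 0.052 0.04 0 0.8; 0.032 0.052 0.04 0 0.8; 0.032 0.052 0.04 0 0.8; 0 0 0 0 0.8; 0 0 0 0 0.8"
}}

```text
clock: 11.83
tcp_pos: [0.5497, -0.3603, 0.1407]
eef_rot: [-3.135, 0.001, 0.83]
wrist_force: [-1.1, -0.1, 1.0]
opening: 0.802
finger_force: 0.0
```

```bash
cat >> h.py <<'E'
def smask(tag,z,near,smax=110):
    "blob nearest world point `near`"
    im=cv2.imread(f'pics/{tag}.png'); hsv=cv2.cvtColor(im,cv2.COLOR_BGR2HSV)
    m=cv2.morphologyEx((hsv[...,1]<smax).astype(np.uint8)*255,cv2.MORPH_OPEN,np.ones((3,3)))
    cs,_=cv2.findContours(m,cv2.RETR_EXTERNAL,cv2.CHAIN_APPROX_NONE); cs=[k for k in cs if cv2.contourArea(k)>400]
    q=proj(wcam(tag),[[*near,z]])[0]; k=min(cs,key=lambda k:np.linalg.norm(k[:,0].mean(0)-q))[:,0,:]
    mm=np.zeros_like(m); cv2.fillPoly(mm,[k],255)
    return blob(tag,mm,z,(0,0,640,480))
E
python3 - <<'E'
from h import *
snap('f1'); smask('f1',.009,(.596,-.388)); smask('f1',.006,(.501,-.384)); go()
E
```

```text
blob c [ 0.502  -0.3826] size 0.08058811645507813 0.022100759887695314 ang 0.48988453 px [265 241] [313 331]
blob c [ 0.5009 -0.3834] size 0.081533544921875 0.0223600341796875 ang 0.48988307 px [265 241] [313 331]
from [ 0.5494 -0.3607  0.143 ] yaw 0.8291 op 0.796 q6 1.73 | shift [0. 0. 0.] turn 0 rows>= 0.0
```

The narrow key measures 81.5 × 22.4 mm at (0.501, -0.383), which is right. The fob blob was missed, so I'll look at its crop together with the check of the placed key.

Run:
```python
from h import *
a=cv2.imread('pics/c1.png'); c=wcam('c1')
q=proj(c,[[.4426,.2901,.007]])[0].astype(int)
b=cv2.imread('pics/f1.png'); d=wcam('f1'); r=proj(d,[[.596,-.388,.009]])[0].astype(int); print(q,r)
def cr(im,q,w=65,h=75):
    u,v=np.clip(q,[w,h],[640-w,480-h]); print('origin',u-w,v-h); return cv2.resize(im[v-h:v+h,u-w:u+w],None,fx=3,fy=4*.75,interpolation=cv2.INTER_CUBIC)
def box(x,y,a,l,w,z): 
    u=np.array([np.cos(a),np.sin(a)]);v=np.array([-u[1],u[0]]); return proj(c,[[*(np.array([x,y])+s*l/2*u+t*w/2*v),z] for s,t in((1,1),(1,-1),(-1,-1),(-1,1))])
cv2.polylines(a,[box(.4426,.2901,1.638,.095,.046,.007).astype(int)],True,(0,255,0))
cv2.imwrite('pics/cf.png',np.hstack([cr(a,q),cr(b,r)]))
```

```text
[308 232] [384 214]
origin 243 157
origin 319 139
```

View pics/cf.png

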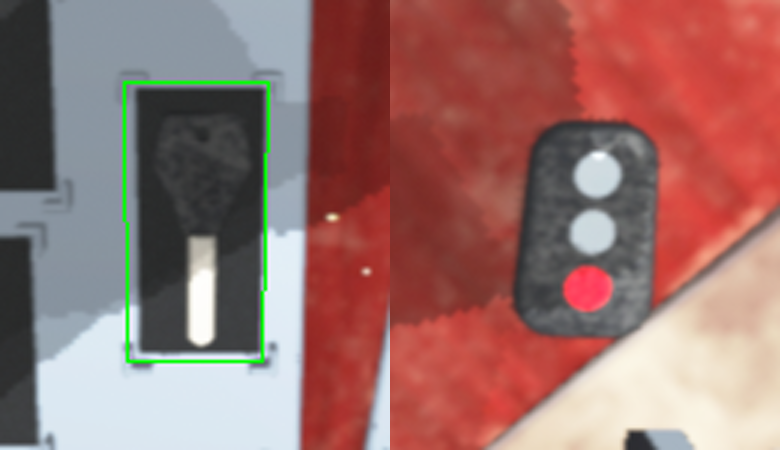

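The left half of the crop shows the broad key centred and square inside its locators. The right half shows the fob, three buttons, with top middle at picture (388,179) and bottom middle at (382,251).

Run:
```python
from h import *
c=wcam('f1')
P=np.array([[597,121],[578,337],[524,229],[650,229]])
uv=np.c_[(P[:,0]-390)/3+319,P[:,1]/3+139]
w=atz(c,uv,.008)[:,:2]; d=w[0]-w[1]; print(w,np.linalg.norm(d),np.linalg.norm(w[2]-w[3]),'yaw',np.arctan2(d[1],d[0]))
g=w.mean(0); print(g,np.linalg.norm(g)); go(*g,.13,np.arctan2(d[1],d[0]))
```

```text
[[ 0.614  -0.3698]
 [ 0.576  -0.4088]
 [ 0.584  -0.3783]
 [ 0.6069 -0.3991]] 0.054390584207214245 0.030961597798759937 yaw 0.7975617091250301
[ 0.5952 -0.389 ] 0.7110695235743928
from [ 0.5494 -0.3607  0.143 ] yaw 0.8291 op 0.796 q6 1.73 | shift [0.0202 0.1059 0.026 ] turn 0.0201 rows>= 1.3
```

Request:
{"name": "drive_tool", "arguments": {
  "increments": "0.01 0.053 0.013 0.02 0.7; 0.01 0.053 0.06 0 0.7; 0 0 0.06 0 0.7; 0 0 0.04 0 0.7; 0 0 0 0 0.7; 0 0 0 0 0.7"
}}

```text
clock: 12.38
tcp_pos: [0.5942, -0.3902, 0.0592]
eef_rot: [-3.141, 0.0, 0.797]
wrist_force: [-0.5, 0.7, 1.1]
opening: 0.702
finger_force: 0.0
```

```bash
python3 -c "
from h import *
go(.5952,-.389,.0225,.7976)"
```

```text
from [ 0.5942 -0.3902  0.0592] yaw 0.7967 op 0.702 q6 1.76 | shift [ 0.0032 -0.0002  0.0733] turn -0.0006 rows>= 0.9
```

Request:
{"name": "drive_tool", "arguments": {
  "increments": "0.003 0 0.04 0 0.7; 0 0 0.025 0 0.7; 0 0 0.008 0 0.7; 0 0 0 0 0.7; 0 0 0 0 0; 0 0 0 0 0; 0 0 0 0 0; 0 0 0 0 0; 0 0 0 0 0; 0 0 0 0 0; 0 0 0 0 0"
}}

```text
clock: 13.3
tcp_pos: [0.5966, -0.3895, 0.0237]
eef_rot: [3.14, -0.0, 0.797]
wrist_force: [-2.4, 1.2, 6.6]
opening: 0.366
finger_force: 29.9
```

Request:
{"name": "drive_tool", "arguments": {
  "increments": "0 0 -0.02 0 0; 0 0 -0.06 0 0; -0.032 -0.06 -0.04 0 0; -0.032 -0.06 -0.04 0 0; -0.032 -0.06 -0.04 0 0; -0.032 -0.06 -0.04 0 0; -0.032 -0.06 -0.04 0 0; -0.032 -0.06 -0.04 0 0; 0.043 -0.056 -0.017 0 0; 0.043 -0.056 -0.017 0 0; 0.043 -0.056 -0.017 0 0; 0.043 -0.056 -0.017 0 0"
}}

```text
clock: 14.3
tcp_pos: [0.3795, -0.1912, 0.2175]
eef_rot: [3.14, -0.001, 0.796]
wrist_force: [-0.3, 0.3, -0.3]
opening: 0.371
finger_force: 29.7
```

Request:
{"name": "drive_tool", "arguments": {
  "increments": "0.043 -0.056 -0.017 0 0; 0.043 -0.056 -0.017 0 0; 0.043 -0.056 -0.017 0 0; 0.043 -0.056 -0.017 0 0; 0 0 0 -0.076 0; 0 0 0 -0.076 0; 0 0 0 -0.076 0; 0 0 0 -0.076 0; 0 0 0 -0.076 0; 0 0 0 -0.076 0; 0 0 0 -0.076 0; 0 0 0 0 0"
}}

```text
clock: 15.3
tcp_pos: [0.3602, -0.0526, 0.2509]
eef_rot: [3.14, 0.0, 1.638]
wrist_force: [0.0, -0.4, 0.3]
opening: 0.371
finger_force: 29.8
```

```bash
python3 -c "
from h import *
go(.3703,.3287,.06,1.638)"
```

```text
from [ 0.3602 -0.0526  0.2509] yaw 1.6384 op 0.371 q6 1.36 | shift [0.7594 0.0717 0.3818] turn 0.0003 rows>= 10.2
```

Request:
{"name": "drive_tool", "arguments": {
  "increments": "0.076 0.007 0 0 0; 0.076 0.007 0 0 0; 0.076 0.007 0 0 0; 0.076 0.007 0 0 0; 0.076 0.007 0 0 0; 0.076 0.007 0 0 0; 0.076 0.007 0 0 0; 0.076 0.007 0 0 0; 0.076 0.007 0 0 0; 0.076 0.007 0 0 0; 0 0 0.07 0 0; 0 0 0.07 0 0"
}}

```text
clock: 16.3
tcp_pos: [0.3723, 0.3318, 0.181]
eef_rot: [3.138, -0.003, 1.631]
wrist_force: [0.5, 1.0, -0.2]
opening: 0.37
finger_force: 29.8
```

Request:
{"name": "drive_tool", "arguments": {
  "increments": "0 0 0.07 0 0; 0 0 0.07 0 0; 0 0 0.06 0 0; 0 0 0.04 0 0; 0 0 0 0 0; 0 0 0 0 0"
}}

```text
clock: 16.8
tcp_pos: [0.3713, 0.3286, 0.0602]
eef_rot: [-3.141, 0.001, 1.63]
wrist_force: [-0.1, 0.9, -0.2]
opening: 0.368
finger_force: 29.8
```

```bash
python3 -c "
from h import *
go(.370,.329,.0315,1.638)"
```

```text
from [0.3713 0.3286 0.0602] yaw 1.6302 op 0.368 q6 2.24 | shift [ 0.001  -0.0026  0.0574] turn -0.005 rows>= 0.7
```

Request:
{"name": "drive_tool", "arguments": {
  "increments": "0.001 -0.003 0.03 -0.005 0; 0 0 0.018 0 0; 0 0 0.009 0 0; 0 0 0 0 0; 0 0 0 0 0; 0 0 0 0 0.5; 0 0 0 0 0.5; 0 0 0 0 0.5; 0 0 0 0 0.5"
}}

```text
clock: 17.55
tcp_pos: [0.3702, 0.3294, 0.0319]
eef_rot: [3.141, -0.0, 1.641]
wrist_force: [-0.0, 0.5, -0.5]
opening: 0.501
finger_force: 0.0
```

Request:
{"name": "drive_tool", "arguments": {
  "increments": "0 0 -0.03 0 0.5; 0 0 -0.06 0 0.5; 0 0 -0.07 0 0.6; 0 0 -0.07 0 0.6; 0 0 -0.07 0 0.6; 0 0 -0.07 0 0.6; 0 0 -0.07 0 0.6; 0 0 0 0 0.6"
}}

```text
clock: 18.22
tcp_pos: [0.3712, 0.3302, 0.2587]
eef_rot: [3.134, -0.006, 1.641]
wrist_force: [-0.0, 0.5, 1.2]
opening: 0.6
finger_force: 0.0
```

```bash
python3 -c "
from h import *
snap('c2'); go(.36,-.05,.25); go(yaw=2.58)"
```

```text
from [0.371  0.3301 0.2555] yaw 1.6407 op 0.598 q6 2.23 | shift [-0.7567 -0.075   0.0109] turn 0 rows>= 9.1
from [0.371  0.3301 0.2555] yaw 1.6407 op 0.598 q6 2.23 | shift [0. 0. 0.] turn -0.598 rows>= 7.5
```

Request:
{"name": "drive_tool", "arguments": {
  "increments": "-0.075 -0.008 0 0 0.6; -0.075 -0.008 0 0 0.6; -0.075 -0.008 0 0 0.6; -0.076 -0.008 0 0 0.6; -0.076 -0.007 0 0 0.6; -0.076 -0.007 0 0 0.6; -0.076 -0.007 0 0 0.6; -0.076 -0.007 0 0 0.6; -0.076 -0.007 0 0 0.6; -0.076 -0.007 0 0 0.6; 0 0 0 -0.075 0.6; 0 0 0 -0.075 0.6"
}}

```text
clock: 19.27
tcp_pos: [0.359, -0.0533, 0.2505]
eef_rot: [-3.14, -0.0, 1.875]
wrist_force: [0.9, 0.2, 0.2]
opening: 0.603
finger_force: 0.0
```

Request:
{"name": "drive_tool", "arguments": {
  "increments": "0 0 0 -0.075 0.6; 0 0 0 -0.075 0.6; 0 0 0 -0.075 0.6; 0 0 0 -0.075 0.6; 0 0 0 -0.075 0.6; 0 0 0 -0.075 0.6; -0.052 -0.058 0 0 0.6; -0.052 -0.058 0 0 0.6; -0.052 -0.058 0 0 0.6; -0.052 -0.058 0 0 0.6; -0.052 -0.058 0 0 0.6; -0.052 -0.058 0 0 0.6"
}}

```text
clock: 20.27
tcp_pos: [0.3994, -0.283, 0.2505]
eef_rot: [3.141, -0.001, 2.583]
wrist_force: [0.6, 0.0, 0.8]
opening: 0.602
finger_force: 0.0
```

Request:
{"name": "drive_tool", "arguments": {
  "increments": "-0.03 0.024 0.05 0 0.6; -0.03 0.024 0.05 0 0.6; -0.03 0.024 0.05 0 0.6; -0.03 0.024 0.05 0 0.6; 0 0 0 0 0.6; 0 0 0 0 0.6; 0 0 0 0 0.6"
}}

```text
clock: 20.85
tcp_pos: [0.4756, -0.2721, 0.1516]
eef_rot: [-3.141, -0.001, 2.583]
wrist_force: [0.5, 0.1, 0.8]
opening: 0.597
finger_force: 0.0
```

Run:
```python
from h import *
snap('y1'); smask('y1',.028,(.4764,-.2709)); smask('y1',.006,(.501,-.383)); smask('y1',.012,(.367,-.251)); go()
```

```text
blob c [ 0.4763 -0.2696] size 0.06814216918945312 0.018220950317382814 ang -0.61255413 px [303 183] [332 274]
blob c [ 0.5752 -0.3279] size 0.619720166015625 0.28124873046875 ang 1.0138797 px [  0 190] [639 479]
blob c [ 0.3669 -0.2511] size 0.06095125122070313 0.0409147216796875 ang -0.09170899 px [211  24] [289 123]
from [ 0.4758 -0.2724  0.1525] yaw 2.583 op 0.602 q6 0.04 | shift [0. 0. 0.] turn 0 rows>= 0.0
```

Run:
```python
from h import *
w=smask('y1',.028,(.4764,-.2709)); m=w-w.mean(0); v=np.linalg.svd(m)[2][0]; print('pca',np.arctan(v[1]/v[0]))
go(.477,-.2704,.024,2.53)
```

```text
blob c [ 0.4763 -0.2696] size 0.06814216918945312 0.018220950317382814 ang -0.61255413 px [303 183] [332 274]
pca -0.6096686441212888
from [ 0.4758 -0.2724  0.1525] yaw 2.583 op 0.602 q6 0.04 | shift [0.0001 0.0046 0.2569] turn 0.0338 rows>= 3.1
```

Request:
{"name": "drive_tool", "arguments": {
  "increments": "0 0.005 0.06 0.034 0.6; 0 0 0.06 0 0.6; 0 0 0.06 0 0.6; 0 0 0.05 0 0.6; 0 0 0.027 0 0.6; 0 0 0 0 0.6; 0 0 0 0 0; 0 0 0 0 0; 0 0 0 0 0; 0 0 0 0 0; 0 0 0 0 0; 0 0 0 0 0",
  "squeeze": 60
}}

```text
clock: 21.9
tcp_pos: [0.4784, -0.2708, 0.0253]
eef_rot: [3.141, 0.003, 2.53]
wrist_force: [-0.8, 0.9, 6.2]
opening: 0.173
finger_force: 58.3
```

Request:
{"name": "drive_tool", "arguments": {
  "increments": "0 0 0 0 0; 0 0 0 0 0; 0 0 -0.02 0 0; 0 0 -0.05 0 0; 0 0 -0.07 0 0; 0 0 0 0 0"
}}

```text
clock: 22.4
tcp_pos: [0.4798, -0.2715, 0.1008]
eef_rot: [3.141, 0.009, 2.53]
wrist_force: [0.6, -0.9, -0.9]
opening: 0.171
finger_force: 58.7
```

Request:
{"name": "drive_tool", "arguments": {
  "increments": "0.033 -0.023 -0.06 0 0; 0.033 -0.023 -0.06 0 0; 0.033 -0.023 -0.06 0 0; 0.033 -0.023 -0.06 0 0; 0.053 0.052 -0.01 0 0; 0.053 0.052 -0.01 0 0; 0.053 0.052 -0.01 0 0; 0.053 0.052 -0.01 0 0; 0.053 0.052 -0.01 0 0; 0.053 0.052 -0.01 0 0; 0 0 0 0.071 0; 0 0 0 0.071 0"
}}

```text
clock: 23.4
tcp_pos: [0.3562, -0.0489, 0.2449]
eef_rot: [3.139, 0.003, 2.307]
wrist_force: [-0.1, 0.7, -1.5]
opening: 0.166
finger_force: 59.0
```

Request:
{"name": "drive_tool", "arguments": {
  "increments": "0 0 0 0.071 0; 0 0 0 0.071 0; 0 0 0 0.071 0; 0 0 0 0.071 0; 0 0 0 0.071 0; 0 0 0 0.071 0; 0 0 0 0 0; 0 0 0 0 0"
}}

```text
clock: 24.07
tcp_pos: [0.3564, -0.0508, 0.2439]
eef_rot: [3.14, 0.0, 1.641]
wrist_force: [-0.5, -0.6, -2.0]
opening: 0.169
finger_force: 59.0
```

Run:
```python
from h import *
snap('y2'); w=wcam('y2')
im=cv2.imread('pics/y2.png'); cv2.imwrite('pics/y2c.png',cv2.resize(im[200:420,200:430],None,fx=2.5,fy=2.5))
go(.3758,.2435,.07,1.638)
```

```text
from [ 0.3563 -0.0508  0.2437] yaw 1.6415 op 0.176 q6 1.36 | shift [0.5844 0.0804 0.3473] turn 0.0022 rows>= 8.2
```

View pics/y2c.png

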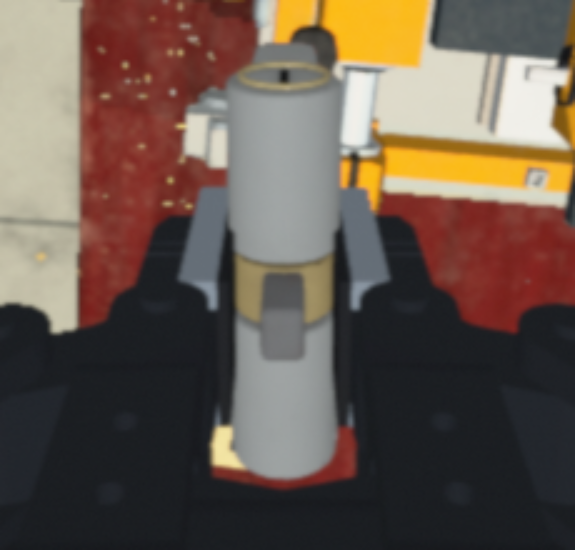

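y2c shows the cylinder held level and square, cam upwards and centred between the pads. On to its nest.

Request:
{"name": "drive_tool", "arguments": {
  "increments": "0.073 0.01 0 0 0; 0.073 0.01 0 0 0; 0.073 0.01 0 0 0; 0.073 0.01 0 0 0; 0.073 0.01 0 0 0; 0.073 0.01 0 0 0; 0.073 0.01 0 0 0; 0.073 0.01 0 0 0; 0 0 0.07 0 0; 0 0 0.07 0 0; 0 0 0.07 0 0; 0 0 0.07 0 0"
}}

```text
clock: 25.12
tcp_pos: [0.3766, 0.2435, 0.1017]
eef_rot: [3.141, -0.0, 1.642]
wrist_force: [0.3, 0.2, -1.9]
opening: 0.174
finger_force: 59.0
```

Request:
{"name": "drive_tool", "arguments": {
  "increments": "0 0 0.045 0 0; 0 0 0.02 0 0; 0 0 0 0 0; 0 0 0 0 0"
}}

```text
clock: 25.45
tcp_pos: [0.3771, 0.2434, 0.0715]
eef_rot: [3.141, -0.0, 1.639]
wrist_force: [0.6, -0.4, -2.2]
opening: 0.167
finger_force: 59.0
```

```bash
python3 -c "
from h import *
go(.3758,.242,.0327,1.638)"
```

```text
from [0.3771 0.2434 0.0715] yaw 1.6388 op 0.167 q6 2.08 | shift [-0.0026 -0.0028  0.0776] turn 0.0005 rows>= 0.9
```

Request:
{"name": "drive_tool", "arguments": {
  "increments": "-0.003 -0.003 0.04 0 0; 0 0 0.02 0 0; 0 0 0.012 0 0; 0 0 0.005 0 0; 0 0 0 0 0; 0 0 0 0 0; 0 0 0 0 0.38; 0 0 0 0 0.38; 0 0 0 0 0.38; 0 0 0 0 0.38; 0 0 0 0 0.38"
}}

```text
clock: 26.37
tcp_pos: [0.3755, 0.2416, 0.0321]
eef_rot: [3.141, -0.0, 1.638]
wrist_force: [-0.2, 0.6, 0.7]
opening: 0.378
finger_force: 0.0
```

Request:
{"name": "drive_tool", "arguments": {
  "increments": "0 0 -0.02 0 0.38; 0 0 -0.04 0 0.38; 0 0 -0.06 0 0.38; 0 0 -0.07 0 0.38; 0 0 -0.07 0 0.5; 0 0 -0.07 0 0.6; 0 0 -0.07 0 0.6; 0 0 -0.04 0 0.6; 0 0 0 0 0.6; 0 0 0 0 0.6"
}}

```text
clock: 27.2
tcp_pos: [0.3757, 0.2418, 0.2535]
eef_rot: [3.139, -0.001, 1.638]
wrist_force: [0.4, 0.1, -0.5]
opening: 0.596
finger_force: 0.0
```

Run:
```python
from h import *
snap('c3'); c=wcam('c3'); im=cv2.imread('pics/c3.png')
def box(x,y,a,l,w,z):
    u=np.array([np.cos(a),np.sin(a)]);v=np.array([-u[1],u[0]]); return proj(c,[[*(np.array([x,y])+s*l/2*u+t*w/2*v),z] for s,t in((1,1),(1,-1),(-1,-1),(-1,1))])
for b in((.3758,.2434,1.638,.080,.032),(.370,.329,1.638,.070,.050),(.4426,.2901,1.638,.095,.046)): cv2.polylines(im,[box(*b,.007).astype(int)],True,(0,255,0))
q=proj(c,[[.406,.29,.007]])[0].astype(int); print(q)
u,v=np.clip(q,[130,100],[510,380]); cv2.imwrite('pics/c3c.png',cv2.resize(im[v-100:v+100,u-130:u+130],None,fx=3,fy=3,interpolation=cv2.INTER_CUBIC)); go()
```

```text
[344 156]
from [0.3754 0.2416 0.2521] yaw 1.6376 op 0.603 q6 2.08 | shift [0. 0. 0.] turn 0 rows>= 0.0
```

View pics/c3c.png

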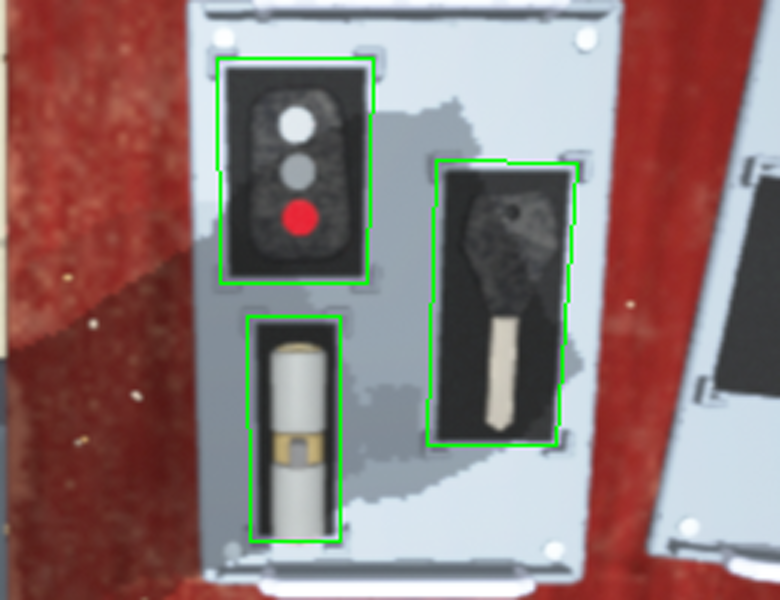

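c3c shows all three van items inside their locators and square: the fob at (299,172), the key at (505,310) and the cylinder at (298,440). Its apparent shift matches the parallax of its 33 mm height. Next, the narrow key.

Request:
{"name": "drive_tool", "arguments": {
  "increments": "-0.073 -0.009 0 0 0.6; -0.073 -0.009 0 0 0.6; -0.073 -0.009 0 0 0.6; -0.073 -0.009 0 0 0.6; -0.073 -0.009 0 0 0.6; -0.072 -0.009 0 0 0.6; -0.072 -0.009 0 0 0.6; -0.072 -0.009 0 0 0.6; 0 0 0 0.074 0.6; 0 0 0 0.074 0.6; 0 0 0 0.074 0.6; 0 0 0 0.074 0.6"
}}

```text
clock: 28.25
tcp_pos: [0.3582, -0.0511, 0.2505]
eef_rot: [-3.139, 0.001, 1.166]
wrist_force: [0.1, 0.2, 0.1]
opening: 0.604
finger_force: 0.0
```

Request:
{"name": "drive_tool", "arguments": {
  "increments": "0 0 0 0.074 0.6; 0 0 0 0.074 0.6; 0 0 0 0.074 0.6; 0 0 0 0.074 0.6; 0 0 0 0.075 0.6; 0 0 0 0.075 0.6; -0.021 0.079 0 0 0.6; -0.021 0.079 0 0 0.6; -0.021 0.079 0 0 0.6; -0.021 0.079 0 0 0.6; -0.021 0.079 0 0 0.6; -0.021 0.079 0 0 0.6"
}}

```text
clock: 29.25
tcp_pos: [0.4099, -0.2922, 0.2504]
eef_rot: [-3.14, 0.001, 0.472]
wrist_force: [0.0, 0.9, 0.7]
opening: 0.597
finger_force: 0.0
```

Request:
{"name": "drive_tool", "arguments": {
  "increments": "-0.021 0.079 0 0 0.6; 0.033 0.042 0.056 0 0.6; 0.033 0.042 0.056 0 0.6; 0.033 0.042 0.056 0 0.6; 0.033 0.042 0.056 0 0.6; 0 0 0 0 0.6; 0 0 0 0 0.6; 0 0 0 0 0.6"
}}

```text
clock: 29.92
tcp_pos: [0.5155, -0.3747, 0.1394]
eef_rot: [-3.14, 0.001, 0.472]
wrist_force: [-0.4, 0.3, 0.8]
opening: 0.604
finger_force: 0.0
```

Run:
```python
from h import *
snap('n1'); w=smask('n1',.006,(.501,-.383))
v=np.linalg.svd(w-w.mean(0))[2][0]; d=v*np.sign(v[0]); n=np.array([-d[1],d[0]]); t=w@d; tip=t.min(); print('pca',np.arctan2(d[1],d[0]),'len',t.max()-tip)
for x in(.005,.015,.03,.045,.052,.058,.064,.07,.076):
    q=w[abs(t-tip-x)<.0015]@n; print(x,(q.max()-q.min()),(q.max()+q.min())/2)
q=w[abs(t-tip-.0585)<.003]@n; g=d*(tip+.0585)+n*(q.max()+q.min())/2; print(g); go(*g,.0215)
```

```text
blob c [ 0.5006 -0.3835] size 0.08057326049804688 0.021926307678222658 ang 0.47290897 px [299 198] [328 299]
pca 0.43276971792514934 len 0.08075304312160264
0.005 0.009536563528846242 -0.5575399337809385
0.015 0.008666386847559826 -0.5575375086455786
0.03 0.009311297873319413 -0.557343111918461
0.045 0.021201270922551974 -0.5574676862284639
0.052 0.0219253878589164 -0.5576206738475658
0.058 0.02104456959152967 -0.5577428118665908
0.064 0.02084651942291038 -0.5575274406634613
0.07 0.018575674829469535 -0.5576130954411744
0.076 0.0162635508973048 -0.5577320151480691
[ 0.5169 -0.3756]
from [ 0.5157 -0.3749  0.1408] yaw 0.472 op 0.597 q6 2.04 | shift [0.0016 0.0023 0.2385] turn 0 rows>= 2.9
```

Request:
{"name": "drive_tool", "arguments": {
  "increments": "0.002 0.002 0.06 0.025 0.55; 0 0 0.06 0 0.55; 0 0 0.06 0 0.55; 0 0 0.04 0 0.55; 0 0 0.0185 0 0.55; 0 0 0 0 0.55; 0 0 0 0 0; 0 0 0 0 0; 0 0 0 0 0; 0 0 0 0 0; 0 0 0 0 0; 0 0 0 0 0",
  "squeeze": 30
}}

```text
clock: 30.97
tcp_pos: [0.5183, -0.3762, 0.0235]
eef_rot: [3.139, -0.002, 0.433]
wrist_force: [-2.5, 2.1, 6.8]
opening: 0.231
finger_force: 29.0
```

Request:
{"name": "drive_tool", "arguments": {
  "increments": "0 0 0 0 0; 0 0 -0.02 0 0; 0 0 -0.06 0 0; 0 0 -0.07 0 0; 0 0 0 0 0"
}}

```text
clock: 31.38
tcp_pos: [0.52, -0.3774, 0.1049]
eef_rot: [3.132, -0.005, 0.433]
wrist_force: [1.1, -1.3, 1.3]
opening: 0.227
finger_force: 28.9
```

Request:
{"name": "drive_tool", "arguments": {
  "increments": "-0.036 -0.037 -0.038 0 0; -0.036 -0.037 -0.038 0 0; -0.036 -0.037 -0.038 0 0; -0.036 -0.037 -0.038 0 0; -0.036 -0.037 -0.038 0 0; 0.02 -0.068 -0.012 0 0; 0.02 -0.068 -0.012 0 0; 0.02 -0.068 -0.012 0 0; 0.02 -0.068 -0.012 0 0; 0.02 -0.068 -0.012 0 0; 0.02 -0.068 -0.012 0 0; 0.02 -0.068 -0.012 0 0"
}}

```text
clock: 32.38
tcp_pos: [0.3601, -0.0826, 0.2347]
eef_rot: [3.14, -0.003, 0.432]
wrist_force: [0.0, -0.1, -0.4]
opening: 0.232
finger_force: 29.0
```

Request:
{"name": "drive_tool", "arguments": {
  "increments": "0.02 -0.068 -0.012 0 0; 0 0 0 -0.077 0; 0 0 0 -0.077 0; 0 0 0 -0.077 0; 0 0 0 -0.077 0; 0 0 0 -0.077 0; 0 0 0 -0.077 0; 0 0 0 -0.077 0; 0 0 0 -0.077 0; 0 0 0 -0.074 0; 0 0 0 0 0; 0 0 0 0 0"
}}

```text
clock: 33.38
tcp_pos: [0.3556, -0.0489, 0.2398]
eef_rot: [3.14, 0.0, 1.513]
wrist_force: [0.6, -0.8, -0.8]
opening: 0.232
finger_force: 29.1
```

```bash
python3 -c "
from h import *
print(robot.read_state()['finger_force']); go(.40,.318,.25,1.516); go(.617,.3178,.06,1.516)"
```

```text
29.06261017255929
from [ 0.3556 -0.0489  0.2398] yaw 1.5131 op 0.232 q6 1.49 | shift [ 0.7377  0.0463 -0.0203] turn -0.0019 rows>= 8.9
from [ 0.3556 -0.0489  0.2398] yaw 1.5131 op 0.232 q6 1.49 | shift [0.7623 0.4796 0.3597] turn -0.0019 rows>= 11.6
```

Request:
{"name": "drive_tool", "arguments": {
  "increments": "0.074 0.005 0 0 0; 0.074 0.005 0 0 0; 0.074 0.005 0 0 0; 0.074 0.005 0 0 0; 0.074 0.005 0 0 0; 0.074 0.004 0 0 0; 0.074 0.004 0 0 0; 0.074 0.004 0 0 0; 0.073 0.004 0 0 0; 0.073 0.004 0 0 0; 0.004 0.072 0.02 0 0; 0.004 0.072 0.02 0 0"
}}

```text
clock: 34.38
tcp_pos: [0.4699, 0.3216, 0.2196]
eef_rot: [3.14, -0.002, 1.518]
wrist_force: [0.3, -0.1, -0.2]
opening: 0.23
finger_force: 29.0
```

Request:
{"name": "drive_tool", "arguments": {
  "increments": "0.004 0.072 0.02 0 0; 0.004 0.072 0.02 0 0; 0.004 0.072 0.02 0 0; 0.004 0.073 0.02 0 0; 0 0 0.06 0 0; 0 0 0.06 0 0; 0 0 0.06 0 0; 0 0 0.04 0 0; 0 0 0 0 0; 0 0 0 0 0"
}}

```text
clock: 35.22
tcp_pos: [0.6143, 0.3184, 0.0684]
eef_rot: [-3.14, 0.001, 1.514]
wrist_force: [0.2, 0.5, 1.0]
opening: 0.231
finger_force: 29.1
```

```bash
python3 -c "
from h import *
go(.617,.3178,.031,1.516)"
```

```text
from [0.6143 0.3184 0.0684] yaw 1.514 op 0.231 q6 2.11 | shift [-0.0008  0.0054  0.0748] turn -0.0013 rows>= 0.9
```

Request:
{"name": "drive_tool", "arguments": {
  "increments": "-0.001 0.005 0.035 0 0; 0 0 0.025 0 0; 0 0 0.015 0 0; 0 0 0 0 0; 0 0 0 0 0; 0 0 0 0 0.36; 0 0 0 0 0.36; 0 0 0 0 0.36; 0 0 0 0 0.36"
}}

```text
clock: 35.97
tcp_pos: [0.6174, 0.3181, 0.0316]
eef_rot: [3.141, -0.0, 1.517]
wrist_force: [-0.2, 0.5, 0.3]
opening: 0.361
finger_force: 0.0
```

Request:
{"name": "drive_tool", "arguments": {
  "increments": "0 0 -0.03 0 0.36; 0 0 -0.06 0 0.36; 0 0 -0.07 0 0.36; 0 -0.04 -0.07 0 0.6; 0 -0.06 -0.05 0 0.8; 0 -0.07 -0.04 0 0.8; 0 -0.07 -0.04 0 0.8; 0 -0.07 -0.04 0 0.8; 0 -0.07 -0.04 0 0.8; 0 -0.06 0 0 0.8; 0 0 0 0 0.8; 0 0 0 0 0.8"
}}

```text
clock: 36.97
tcp_pos: [0.3967, 0.3302, 0.2524]
eef_rot: [3.14, -0.002, 1.518]
wrist_force: [-0.2, -0.1, 0.5]
opening: 0.796
finger_force: 0.0
```

Run:
```python
from h import *
im=snap('c4').copy(); c=wcam('c4'); np.save('x.npy',0)
# blade of the placed key: bright/low-sat region inside the dark pad
b=(.616,.2988,1.516); u=np.array([np.cos(b[2]),np.sin(b[2])]); v=np.array([-u[1],u[0]])
X,Y=np.meshgrid(np.arange(-.024,.0241,.0005),np.arange(.0495,-.0496,-.0005)) # rectified nest view at z=.012
P=np.c_[(b[0]+Y*u[0]-X*v[0]).ravel(),(b[1]+Y*u[1]-X*v[1]).ravel(),np.full(X.size,.011)]
q=proj(c,P).astype(np.float32); r=cv2.remap(im,q[:,0].reshape(X.shape),q[:,1].reshape(X.shape),cv2.INTER_CUBIC); cv2.imwrite('pics/r4.png',r)
g=cv2.cvtColor(r,cv2.COLOR_BGR2GRAY); m=(g>150); m[:,:14]=0; m[:,-14:]=0; m[:10]=0; m[-14:]=0
ys,xs=np.nonzero(m); print('blade y',Y[ys.min(),0],Y[ys.max(),0],'x mid',X[0,xs].mean(), 'top',X[0,xs[ys<ys.min()+8]].mean(),'bot',X[0,xs[ys>ys.max()-12]].mean())
go(.36,-.05,.25); print(q.min(0),q.max(0))
```

```text
blade y -0.0030000000000000443 -0.04150000000000008 x mid 0.003550035997120254 top 0.0027185185185185424 bot 0.0044798850574712884
from [0.3975 0.3301 0.2517] yaw 1.5175 op 0.796 q6 2.32 | shift [-0.7631 -0.0344  0.0034] turn 0 rows>= 9.2
[491.7897 173.5634] [551.7631 264.9655]
```

The blade lies within about 1 mm lengthways and 3.5 mm sideways of the nest centre, so it is inside the locators. I'll check it again at the end. Now the brass padlock, the one at top-picture (443,337).

Request:
{"name": "drive_tool", "arguments": {
  "increments": "-0.076 -0.003 0 0 0.8; -0.076 -0.003 0 0 0.8; -0.076 -0.003 0 0 0.8; -0.076 -0.003 0 0 0.8; -0.076 -0.003 0 0 0.8; -0.076 -0.003 0 0 0.8; -0.076 -0.004 0 0 0.8; -0.076 -0.004 0 0 0.8; -0.076 -0.004 0 0 0.8; -0.076 -0.004 0 0 0.8; 0 0 0 0.078 0.8; 0 0 0 0.078 0.8"
}}

```text
clock: 38.02
tcp_pos: [0.3602, -0.0517, 0.2509]
eef_rot: [-3.141, 0.0, 1.26]
wrist_force: [-0.0, 1.1, 0.0]
opening: 0.802
finger_force: 0.0
```

Request:
{"name": "drive_tool", "arguments": {
  "increments": "0 0 0 0.078 0.8; 0 0 0 0.078 0.8; 0 0 0 0.078 0.8; 0 0 0 0.078 0.8; 0 0 0 0.078 0.8; 0 0 0 0.078 0.8; 0 0 0 0.078 0.8; 0 0 0 0.078 0.8; 0 0 0 0.078 0.8; 0 0 0 0.078 0.8; 0 0 0 0.078 0.8; 0.005 0.066 0.037 0 0.8"
}}

```text
clock: 39.02
tcp_pos: [0.3618, -0.08, 0.2348]
eef_rot: [-3.141, -0.003, -0.087]
wrist_force: [0.8, -0.3, 1.0]
opening: 0.8
finger_force: 0.0
```

Request:
{"name": "drive_tool", "arguments": {
  "increments": "0.005 0.066 0.037 0 0.8; 0.005 0.066 0.037 0 0.8; 0.005 0.067 0.037 0 0.8; 0.005 0.067 0.037 0 0.8; 0.005 0.067 0.037 0 0.8; 0 0 0 0 0.8; 0 0 0 0 0.8; 0 0 0 0 0.8"
}}

```text
clock: 39.68
tcp_pos: [0.3596, -0.2492, 0.1399]
eef_rot: [-3.141, 0.001, -0.078]
wrist_force: [0.6, 0.2, 1.0]
opening: 0.798
finger_force: 0.0
```

Run:
```python
from h import *
snap('l1'); w=smask('l1',.012,(.367,-.251)); c=wcam('l1')
im=cv2.imread('pics/l1.png'); print('hue at body',cv2.cvtColor(im,cv2.COLOR_BGR2HSV)[tuple(proj(c,[[.352,-.25,.014]])[0].astype(int)[::-1])])
h=cv2.cvtColor(im,cv2.COLOR_BGR2HSV); m=cv2.morphologyEx(((h[...,0]>15)&(h[...,0]<35)&(h[...,1]>40)&(h[...,2]>110)).astype(np.uint8)*255,cv2.MORPH_CLOSE,np.ones((7,7))); m=cv2.morphologyEx(m,cv2.MORPH_OPEN,np.ones((7,7)))
q=proj(c,[[.352,-.25,.014]])[0].astype(int); blob('l1',m,.013,(q[0]-60,q[1]-60,q[0]+60,q[1]+60)); go()
```

```text
blob c [ 0.3673 -0.2508] size 0.060437078857421875 0.040381765747070315 ang -0.07720353 px [286 179] [341 260]
hue at body [ 22  93 212]
blob c [ 0.355  -0.2499] size 0.040252304077148436 0.03508939819335938 ang 1.4935935 px [286 214] [341 260]
from [ 0.3599 -0.2487  0.1404] yaw -0.0765 op 0.803 q6 2.61 | shift [0. 0. 0.] turn 0 rows>= 0.0
```

The brass padlock is confirmed: hue 22 and 60.4 × 40.4 mm at (0.367, -0.251). Gripping the body.

Request:
{"name": "drive_tool", "arguments": {
  "increments": "-0.005 0.003 0.06 0 0.8; 0 0 0.06 0 0.8; 0 0 0.06 0 0.8; 0 0 0.04 0 0.8; 0 0 0.016 0 0.8; 0 0 0 0 0.8; 0 0 0 0 0; 0 0 0 0 0; 0 0 0 0 0; 0 0 0 0 0; 0 0 0 0 0; 0 0 0 0 0",
  "squeeze": 60
}}

```text
clock: 40.73
tcp_pos: [0.3584, -0.2505, 0.0245]
eef_rot: [3.14, -0.003, -0.076]
wrist_force: [0.5, 1.8, 7.0]
opening: 0.446
finger_force: 60.5
```

Request:
{"name": "drive_tool", "arguments": {
  "increments": "0 0 0 0 0; 0 0 -0.02 0 0; 0 0 -0.06 0 0; 0 0 -0.07 0 0; 0 0 0 0 0"
}}

```text
clock: 41.15
tcp_pos: [0.3595, -0.2517, 0.1047]
eef_rot: [3.137, -0.008, -0.076]
wrist_force: [1.3, -0.6, -0.3]
opening: 0.446
finger_force: 60.8
```

```bash
python3 -c "
from h import *
go(.36,-.05,.25,1.517)"
```

```text
from [ 0.3595 -0.2517  0.1047] yaw -0.0762 op 0.446 q6 2.61 | shift [-0.0298 -0.4022 -0.2906] turn 0.9858 rows>= 12.4
```

Request:
{"name": "drive_tool", "arguments": {
  "increments": "0 0 -0.06 0 0; 0 0 -0.07 0 0; 0 0 -0.07 0 0; -0.005 -0.067 -0.015 0 0; -0.005 -0.067 -0.015 0 0; -0.005 -0.067 -0.015 0 0; -0.005 -0.067 -0.015 0 0; -0.005 -0.067 -0.015 0 0; -0.005 -0.067 -0.015 0 0; 0 0 0 -0.078 0; 0 0 0 -0.078 0; 0 0 0 -0.078 0"
}}

```text
clock: 42.15
tcp_pos: [0.3576, -0.0476, 0.2438]
eef_rot: [3.14, -0.002, 0.3]
wrist_force: [0.7, 0.0, -0.9]
opening: 0.449
finger_force: 61.1
```

Request:
{"name": "drive_tool", "arguments": {
  "increments": "0 0 0 -0.078 0; 0 0 0 -0.078 0; 0 0 0 -0.078 0; 0 0 0 -0.078 0; 0 0 0 -0.078 0; 0 0 0 -0.078 0; 0 0 0 -0.078 0; 0 0 0 -0.078 0; 0 0 0 -0.078 0; 0 0 0 -0.078 0; 0 0 0 0 0; 0 0 0 0 0"
}}

```text
clock: 43.15
tcp_pos: [0.3576, -0.0484, 0.2432]
eef_rot: [3.14, 0.0, 1.513]
wrist_force: [0.0, 0.1, -1.1]
opening: 0.447
finger_force: 61.1
```

```bash
python3 -c "
from h import *
go(.42,.292,.25,1.517); go(.5458,.2936,.06,1.517)"
```

```text
from [ 0.3576 -0.0484  0.2432] yaw 1.5127 op 0.447 q6 1.49 | shift [ 0.687   0.0851 -0.0137] turn -0.0027 rows>= 8.3
from [ 0.3576 -0.0484  0.2432] yaw 1.5127 op 0.447 q6 1.49 | shift [0.7048 0.3361 0.3663] turn -0.0027 rows>= 10.3
```

Request:
{"name": "drive_tool", "arguments": {
  "increments": "0.076 0.004 0 -0.003 0; 0.076 0.004 0 0 0; 0.076 0.004 0 0 0; 0.076 0.004 0 0 0; 0.076 0.004 0 0 0; 0.076 0.004 0 0 0; 0.077 0.004 0 0 0; 0.077 0.004 0 0 0; 0.077 0.004 0 0 0; 0.004 0.075 0 0 0; 0.004 0.075 0 0 0; 0.004 0.075 0 0 0"
}}

```text
clock: 44.15
tcp_pos: [0.5061, 0.2956, 0.2426]
eef_rot: [3.141, -0.0, 1.52]
wrist_force: [-0.2, 0.4, -0.5]
opening: 0.445
finger_force: 61.1
```

Request:
{"name": "drive_tool", "arguments": {
  "increments": "0.004 0.075 0 0 0; 0 0 0.07 0 0; 0 0 0.07 0 0; 0 0 0.07 0 0; 0 0 0.07 0 0; 0 0 0.05 0 0; 0 0 0.02 0 0; 0 0 0 0 0; 0 0 0 0 0"
}}

```text
clock: 44.9
tcp_pos: [0.5432, 0.2945, 0.0685]
eef_rot: [3.141, -0.0, 1.52]
wrist_force: [-0.6, 0.7, -0.6]
opening: 0.445
finger_force: 61.1
```

```bash
python3 -c "
from h import *
snap('p5'); go(.5458,.2936,.032,1.517)"
```

```text
from [0.5438 0.2948 0.0695] yaw 1.52 op 0.444 q6 2.12 | shift [-0.0022  0.0042  0.0749] turn 0.0019 rows>= 0.9
```

Request:
{"name": "drive_tool", "arguments": {
  "increments": "-0.002 0.004 0.035 0 0; 0 0 0.025 0 0; 0 0 0.012 0 0; 0 0 0.003 0 0; 0 0 0 0 0; 0 0 0 0 0; 0 0 0 0 0.56; 0 0 0 0 0.56; 0 0 0 0 0.56; 0 0 0 0 0.56"
}}

```text
clock: 45.78
tcp_pos: [0.5449, 0.2933, 0.0299]
eef_rot: [3.141, -0.0, 1.521]
wrist_force: [-0.2, -0.5, -0.7]
opening: 0.558
finger_force: 0.0
```

Request:
{"name": "drive_tool", "arguments": {
  "increments": "0 0 -0.03 0 0.56; 0 0 -0.06 0 0.56; 0 0 -0.07 0 0.56; 0 0 -0.07 0 0.56; 0 0 -0.07 0 0.56; 0 0 -0.06 0 0.56; 0 -0.05 -0.04 0 0.56; 0 -0.06 0 0 0.56; 0 -0.03 0 0 0.56; 0 0 0 0 0.56; 0 0 0 0 0.56"
}}

```text
clock: 46.7
tcp_pos: [0.4747, 0.2969, 0.2302]
eef_rot: [3.141, -0.001, 1.522]
wrist_force: [0.5, -0.3, 0.6]
opening: 0.559
finger_force: 0.0
```

Run:
```python
from h import *
snap('e1'); c=wcam('e1'); im=cv2.imread('pics/e1.png')
def box(x,y,a,l,w,z):
    u=np.array([np.cos(a),np.sin(a)]);v=np.array([-u[1],u[0]]); return proj(c,[[*(np.array([x,y])+s*l/2*u+t*w/2*v),z] for s,t in((1,1),(1,-1),(-1,-1),(-1,1))])
for b in((.616,.2988,1.516,.095,.046),(.5461,.3026,1.516,.076,.056)): cv2.polylines(im,[box(*b,.007).astype(int)],True,(0,255,0))
q=proj(c,[[.56,.30,.007]])[0].astype(int); print(q)
u,v=np.clip(q,[130,100],[510,380]); cv2.imwrite('pics/e1c.png',cv2.resize(im[v-100:v+100,u-130:u+130],None,fx=3,fy=3,interpolation=cv2.INTER_CUBIC)); go()
```

```text
[398 198]
from [0.4752 0.2968 0.2298] yaw 1.5217 op 0.561 q6 2.18 | shift [0. 0. 0.] turn 0 rows>= 0.0
```

View pics/e1c.png

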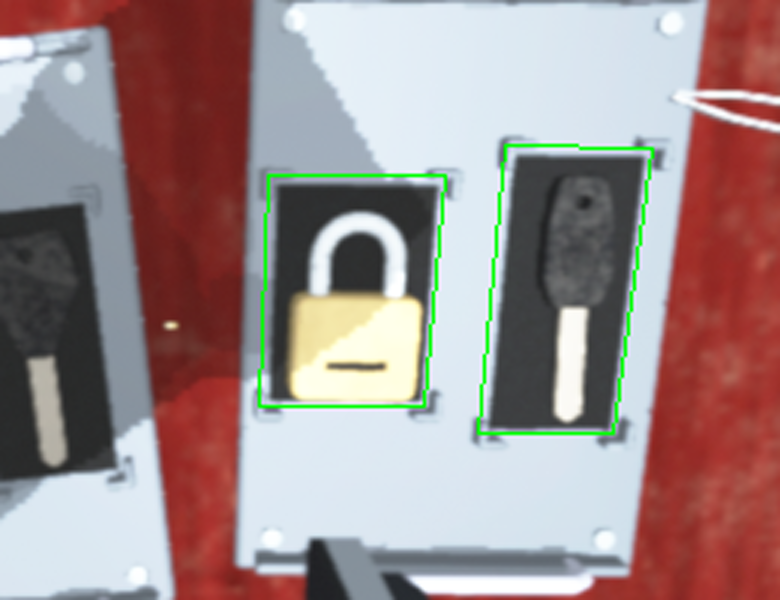

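e1c shows the padlock at (357,310) and the narrow key at (575,300). Both lie flat on their pads, square and inside the corner locators. The key is within about 2 mm and 2° once parallax is allowed for. The arm is clear, so I'm handing in.

```bash
python3 -c "
from plant import robot
print(robot.close_job())"
```

```text
the job is handed in; nothing more can be done
None
```

Both orders are made up and handed in at about 47 s of the 131 s allowed: the last pictures show all five items on their pads, square and inside the locators, and the arm was not driven near the oil bottle, screwdriver or red padlock.

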